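# Set up the bench easel and stand the bracing drawing on it

## Task

Set up the small bench easel: swing its folding back leg up and back by pushing it gently until it bears firmly on the tip of its stop screw. Then take the rectangular drawing panel out of the pattern rack and stand it centred on the easel, its lower edge just behind the two ledge blocks, drawing side to the front and leaning back on the leg, and let go. Leave everything else where it is, and never strain the leg: it bears 15 N at most.

Things in the scene. Friction and masses are not known exactly. Their poses are not given: they have to be found in the camera images.
- easel: Fixed wooden bench easel. Base board 220 (x) by 200 (y) by 15 mm on the bench, spanning x -115 to +105, y -100 to +100. Origin: on its underside; z up, -x its front (ledge side, roughly towards the robot), +x its back. The leg's hinge axis runs along y through x = -30 mm, z = 26 mm.
- ledge (a point): On the base board's top (easel x = -75, y = 0, z = 15 mm), in line with the rear faces of the two ledge blocks. The blocks are wood, 12 mm (x) by 50 mm (y), 19 mm high, centred at easel y = -65 and +65 mm, 80 mm apart. The panel's lower edge stands on the board just behind these faces.
- stop_post: Fixed wooden post behind the leg, 24 by 36 by 78 mm, with its steel stop screw. Origin: under its centre, at easel x = 55, z = 15 mm. The screw lies along x on the middle line at easel z = 71 mm, its 12 mm ball tip 57 to 77 mm in front of the origin: its setting changes, so the leg stops 3 to 25 degrees back beyond upright. The screw does not yield.
- leg: Folding leg, pale wooden plate 46 mm wide, 12 mm thick, reaching 112 mm from its hinge. Origin on the hinge axis, mid-thickness; its -x points to the free end, y along the hinge (= easel y); push on its -z face, which looks forward. Starts 50 to 66 degrees above level, pointing forward and up; swings up and back; stiff hinge (0.05 N m) stays where left. Bears 15 N at most.
- leg_tip (a point): Middle of the leg's free edge on the face to be pushed, 112 mm from the hinge (6 mm off the leg's middle plane). Moving the leg here takes under 1 N until it meets the screw, where it stops dead; a push of about 8 N, kept up for half a second, then seats it firmly.
- panel: Rectangular plywood panel, 10 mm thick (x), 200 mm wide (y), 180 mm high (z), 0.2 to 0.35 kg, standing on its long edge in one of the rack's three slots with 3.5 mm of play on either side. Origin: centre of its lower face; z up the panel, x normal to it; its -x face carries a white sheet with a guitar drawing in black lines. Grip it by the upper edge from above.
- rack: Fixed wooden pattern rack, 200 (x) by 170 (y) mm, base 16 mm thick. Origin: centre of its underside. Three slots at x = -70, 0 and +70 mm between upright dowels (10 mm thick, tops at z = 68 mm, at y = -60 and +60 mm). The plates stand across x; which is in which slot changes.
- half_template: Half guitar-outline template of wood, 10 mm thick, two rounded humps up to 84 mm high on a straight 231 mm lower edge, in the rack; leave it.
- head_template: Headstock template of dark wood, 10 mm thick, 158 mm high, narrow with two slots above a 146 mm wide foot, in the rack; leave it.
- glue: White glue bottle with an orange cap, 54 mm diameter, 150 mm high, origin under its foot; leave it.
- tape: Roll of paper tape lying flat, 96 mm diameter, 24 mm high; leave it.
- cam_clamp: Wooden cam clamp with a steel bar 190 mm long, lying flat, 24 mm high; leave it.
- sanding_block: Cork sanding block, 105 by 55 by 32 mm; leave it.
- chisel: Screwdriver with a red handle, 210 mm long, lying on the bench; leave it.
- gauge_block: Dark steel block, 50 by 32 by 25 mm; leave it.

How it is judged:
By the outcome, as a careful person would: the job done as asked, in the order asked, and still so for the second after the job is handed in, with the robot touching nothing.
It also fails if it takes over 72 s, if anything falls off the work surface, if the arm or the gripper's body presses on something with over 40 N, if the wrist force passes 120 N, or if a joint passes its speed limit or range.

## Robot

A 6-joint arm with a two-finger parallel gripper is mounted at the origin on the work surface. World frame = base frame: x ahead of the robot, y to its left, z up, the work surface at z = 0. Lengths are in m, angles in degrees, forces in N, time in s.
With the tool pointing down it reaches from about 0.3 to 0.75 m from the base axis. Payload 8.5 kg.
Tool frame: the origin (TCP) lies at the very end of the fingers, on their centre line; the grasp point (between the pads) lies 19 mm behind it; z points along the fingers, y is the line along which they close (so a half turn about z gives the same grasp; the last joint's range is limited). The gripper opens to 85 mm and grips with 20 to 120 N. Pads are 22 mm wide; open, the fingers measure 114 mm over their backs; the gripper's body (76 mm by 85 mm) begins 54 mm behind the grasp point. The pads swing forward as they close: fully open they stand 13 mm farther back than shut.
Start: joints at [-12.336, 21.807, 74.336, -0, 83.858, -12.336], TCP at [0.55, 0, 0.231] pointing down, gripper open.
Joint ranges: [-178.18, 178.18], [-50.72, 133.34], [12.68, 142.11], [-81.47, 261.47], [9.98, 163.14], [-165.26, 165.26]. Speed limits (degrees/s): [136.94, 136.94, 180, 180, 180, 180].

## Interface

Orientations are given as a 3x3 rotation matrix whose columns are the frame's x, y, z axes.
In Python, from rig import env, imaging gives the robot as it stands. The module is installed in compiled form; this text tells all that it offers.
- The arm moves only by the tool arm_command, never from a script. Its arguments are lists of equal length, an entry for each row: "turn": the turn, a rotation vector about the tool's x, y, z in units of 5 degrees (1.0 is 5 degrees), a list of three; "xyz": the shift along the tool's x, y, z in units of 50 mm (1.0 is 50 mm), a list of three; "claw": the finger opening in mm, from 0 to 85.4. A call has 1 to 12 rows; each row shifts and turns the commanded pose from where the row before left it, along the tool's axes as they then stand; what a row does not reach is not made up. A row lasts 1/10 s, in which the tool goes at most 50 mm and 8.59 degrees, less where a joint would pass 70% of its speed; a pose out of reach is approached as far as the arm can. A call is refused whole if a number of a shift passes 1 or a number of a turn 1, either way. A call with a gripper value outside its range is refused whole. The fingers move at their own pace and stop on an object; "squeeze" is the grip in N (left out, the last holds). Time passes only in rows, so rows that do not move let the fingers close. It gives the time, the measured TCP pose, the force, the opening and the grip force at its end, in the units of the state.
- env.observe(): the state, without advancing time (a new reading comes with each control period).
- imaging.get_image(name): name is "scene" or "side" or "wrist"; returns (picture, depth): 384x512x3 uint8, blue, green, red; 384x512 float32, m along the optical axis (not along the pixel's ray), 0 where there is no reading.
- imaging.camera_info(name): a dict with "camera_matrix" (3x3 intrinsics, pixels), "k1" (the pictures are not rectified: a ray, as slopes to the right and down, at radius r is drawn at 1 + k1 r^2 times it, then the intrinsics apply), "rvec" (rotation vector, rad) and "tvec" (3), from world to camera coordinates, as OpenCV has them. Camera axes: x right, y down, z forward; pixel columns grow to the right and rows downward; lengths in m; the calibration is good to about 2 mm. A picture is of the moment at which its call begins: read the wrist's pose just before it. camera_info takes no time and is no camera call; for the wrist camera it gives the pose at the moment of the call.
- env.close_job(): hands the job in; it is judged then, once.
The state is a dict: "time_s": time; "q": joint angles; "qvel": joint speeds; "joint_efforts": joint torques, N m; "position": TCP position; "tool_rot": TCP orientation; "ft_force": force on the tool from outside, world axes, zero at the start; "wrist_torque": the same for the moment, N m; "grip_width": finger opening in m; "gripper_force": force on a finger pad.
Only numpy, scipy, OpenCV 4.12 (cv2) and the standard library are available. Lean on these libraries where they do the work, as an engineer would, in place of code of your own. Each camera call takes 0.05 s, during which the arm holds its last target. There are 200 camera calls.

## Working session

There is one attempt and no reset: what is moved stays moved. The work goes in short steps, Python scripts to look and compute and a tool call to move; the robot and the scene stay as the last step left them, time stands still between calls to the robot, and variables do not carry over. Pictures are saved under pics/ and viewed, at most 10 in all, crops included, and the job is handed in when it is done.

Besides the shell and the picture viewer there is one more tool, called after "Emit:" in YAML: its name, and indented under it one key for each argument. arm_command: Moves the arm, as the interface text tells. Its arguments: {"type":"object","properties":{"turn":{"type":"array"},"xyz":{"type":"array"},"claw":{"type":"array"},"squeeze":{"type":"number"}},"required":["turn","xyz","claw"]}

```bash
mkdir -p pics; cat > h.py <<'E'
import numpy as np, cv2
from rig import env, imaging
def cam(n):
    c=imaging.camera_info(n); R=cv2.Rodrigues(np.array(c["rvec"],float))[0]; t=np.array(c["tvec"],float).ravel()
    return np.array(c["camera_matrix"],float),c["k1"],R,t
def grab(n):
    c=cam(n); p,d=imaging.get_image(n); return p,d,c
def slopes(c,uv):
    K,k1,R,t=c
    uv=np.array(uv,float).reshape(-1,1,2)
    return cv2.undistortPoints(uv,K,np.array([k1,0,0,0.]),None,None).reshape(-1,2)
def cloud(d,c):
    h,w=d.shape; v,u=np.mgrid[:h,:w]
    s=slopes(c,np.stack([u,v],-1).reshape(-1,2)); z=d.reshape(-1,1)
    P=np.hstack([s*z,z]); W=(P-c[3])@c[2]; W[z[:,0]==0]=np.nan
    return W.reshape(h,w,3)
def onplane(c,uv,z):
    s=slopes(c,uv); D=np.hstack([s,np.ones((len(s),1))])@c[2]; o=-c[2].T@c[3]
    return o+D*((z-o[2])/D[:,2])[:,None]
E
python3 - <<'E'
from h import *
for n in("scene","side"):
    p,d,c=grab(n); cv2.imwrite(f"pics/{n}0.png",p); np.savez(f"{n}0.npz",p=p,d=d,W=cloud(d,c)); print(n,-c[2].T@c[3],c[2][2])
s=env.observe(); print(s["time_s"],s["ft_force"],s["tool_rot"],s["position"])
E
```

```text
scene [1.20974017 0.07562839 1.05823045] [-0.53301201 -0.06556277 -0.8435637 ]
side [ 0.38630753 -0.71748435  0.90216956] [ 0.17907305  0.63392494 -0.75237757]
0.1 [ 0.09222635  0.69028347 -0.08784261] [[ 3.01203743e-05  9.99999226e-01 -1.24412313e-03]
 [ 9.99999964e-01 -2.97898514e-05  2.65685035e-04]
 [ 2.65647767e-04 -1.24413109e-03 -9.99999191e-01]] [5.49750645e-01 5.08210726e-05 2.30781860e-01]
```

View pics/scene0.png

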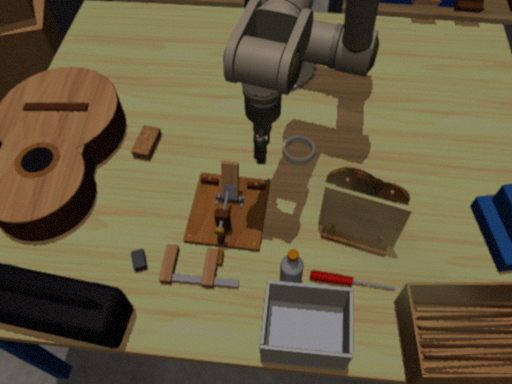

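View pics/side0.png

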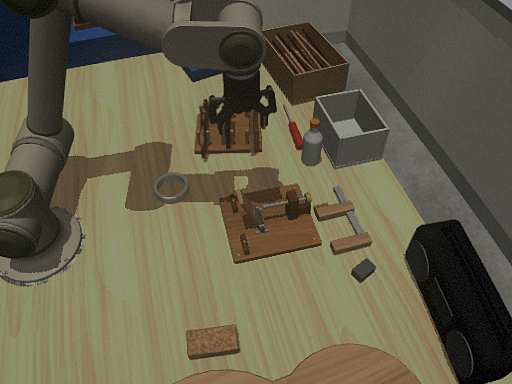

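Scene view: easel board at about (228,212), with the leg at (230,180) and the post at (222,215). Rack with the panel nearest the camera is at (362,215); its plain side faces away from the robot. Side view: easel at (270,222), rack at (228,125).

```bash
cat > m.py <<'E'
from h import *
S=np.load("scene0.npz");D=np.load("side0.npz")
def rect(W,p,win,zr,name):
    u0,u1,v0,v1=win; m=np.zeros(W.shape[:2],bool); m[v0:v1,u0:u1]=1
    m&=(W[...,2]>zr[0])&(W[...,2]<zr[1])
    m=cv2.morphologyEx(m.astype(np.uint8),cv2.MORPH_OPEN,np.ones((2,2)))>0
    q=W[m]; r=cv2.minAreaRect((q[:,:2]*1000).astype(np.float32)); print(name,len(q),np.round(r[0],1),np.round(r[1],1),round(r[2],2),"z",np.median(q[:,2]).round(4)); return q
rect(S["W"],0,(180,280,165,255),(.009,.021),"easel scene")
rect(D["W"],0,(212,330,180,265),(.009,.021),"easel side")
rect(S["W"],0,(310,415,160,260),(.16,.21),"panel top scene")
q=rect(S["W"],0,(310,415,160,260),(.09,.21),"panel face")
rect(D["W"],0,(185,270,95,165),(.009,.022),"rack base side")
rect(S["W"],0,(310,415,160,260),(.009,.022),"rack base scene")
W=S["W"]
for z0 in np.arange(.05,.21,.02):
    m=np.zeros(W.shape[:2],bool);m[160:260,310:415]=1;m&=abs(W[...,2]-z0)<.01
    k=W[m]; print(z0.round(2),len(k),np.percentile(k[:,0],[2,50,98]).round(3),np.percentile(k[:,1],[2,50,98]).round(3))
# leg/post
for n,W,w in(("scene",S["W"],(200,260,150,250)),("side",D["W"],(225,320,170,240))):
    m=np.zeros(W.shape[:2],bool);m[w[2]:w[3],w[0]:w[1]]=1
    for z0 in np.arange(.04,.15,.01):
        k=W[m&(abs(W[...,2]-z0)<.005)]
        if len(k)>3: print(n,z0.round(2),len(k),np.percentile(k[:,0],[2,50,98]).round(3),np.percentile(k[:,1],[2,50,98]).round(3))
E
python3 m.py
```

```text
easel scene 3980 [586.6 -87.5] [ 87.4 288.7] 61.16 z nan
easel side 4504 [ 635.7 -145.3] [302.6 148.6] 40.69 z nan
panel top scene 1250 [nan nan] [nan  0.] nan z nan
panel face 3060 [573.3 279.3] [223.  155.6] 73.58 z nan
rack base side 1299 [536.1 160.4] [360.9 194.6] 75.67 z nan
rack base scene 787 [578.3 268.9] [221.  179.5] 76.4 z nan
0.05 580 [0.474 0.62  0.661] [0.155 0.253 0.379]
0.07 642 [0.477 0.62  0.658] [0.156 0.261 0.366]
0.09 523 [0.477 0.628 0.657] [0.155 0.238 0.337]
0.11 429 [0.561 0.633 0.658] [0.153 0.248 0.339]
0.13 531 [0.56  0.629 0.658] [0.154 0.25  0.337]
0.15 564 [0.559 0.628 0.657] [0.154 0.251 0.338]
0.17 621 [0.555 0.626 0.658] [0.154 0.252 0.338]
0.19 643 [0.611 0.636 0.659] [0.153 0.248 0.339]
scene 0.04 119 [0.51  0.565 0.696] [-0.156 -0.091 -0.028]
scene 0.05 80 [0.554 0.559 0.693] [-0.113 -0.089 -0.07 ]
scene 0.06 99 [0.547 0.555 0.694] [-0.113 -0.091 -0.07 ]
scene 0.07 183 [0.541 0.596 0.693] [-0.111 -0.093 -0.069]
scene 0.08 159 [0.536 0.656 0.694] [-0.113 -0.092 -0.071]
scene 0.09 195 [0.534 0.641 0.659] [-0.112 -0.094 -0.07 ]
scene 0.1 65 [0.529 0.534 0.649] [-0.113 -0.089 -0.069]
scene 0.11 62 [0.523 0.529 0.533] [-0.112 -0.091 -0.068]
scene 0.12 77 [0.511 0.524 0.53 ] [-0.112 -0.091 -0.068]
scene 0.13 52 [0.513 0.52  0.524] [-0.112 -0.089 -0.068]
side 0.04 151 [0.505 0.632 0.691] [-0.147 -0.103 -0.015]
side 0.05 88 [0.545 0.641 0.69 ] [-0.115 -0.103 -0.08 ]
side 0.06 59 [0.54  0.555 0.679] [-0.115 -0.112 -0.077]
side 0.07 149 [0.537 0.613 0.685] [-0.115 -0.098 -0.082]
side 0.08 152 [0.531 0.632 0.69 ] [-0.115 -0.1   -0.083]
side 0.09 151 [0.528 0.641 0.656] [-0.115 -0.1   -0.077]
side 0.1 39 [0.521 0.532 0.652] [-0.114 -0.102 -0.078]
side 0.11 35 [0.514 0.527 0.53 ] [-0.114 -0.108 -0.072]
side 0.12 34 [0.508 0.522 0.526] [-0.115 -0.106 -0.075]
side 0.13 79 [0.509 0.514 0.52 ] [-0.113 -0.093 -0.071]
```

```bash
python3 - <<'E'
import cv2,numpy as np
a=cv2.imread("pics/scene0.png")[150:265,180:290];b=cv2.imread("pics/side0.png")[165:270,205:330]
c=cv2.imread("pics/scene0.png")[155:260,305:420]
r=lambda x:cv2.resize(x,(400,300),interpolation=cv2.INTER_CUBIC)
cv2.imwrite("pics/c1.png",np.vstack([np.hstack([r(a),r(b)]),np.hstack([r(c),r(cv2.imread("pics/side0.png")[80:170,180:290])])]))
E
```

```text
(no output)
```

View pics/c1.png

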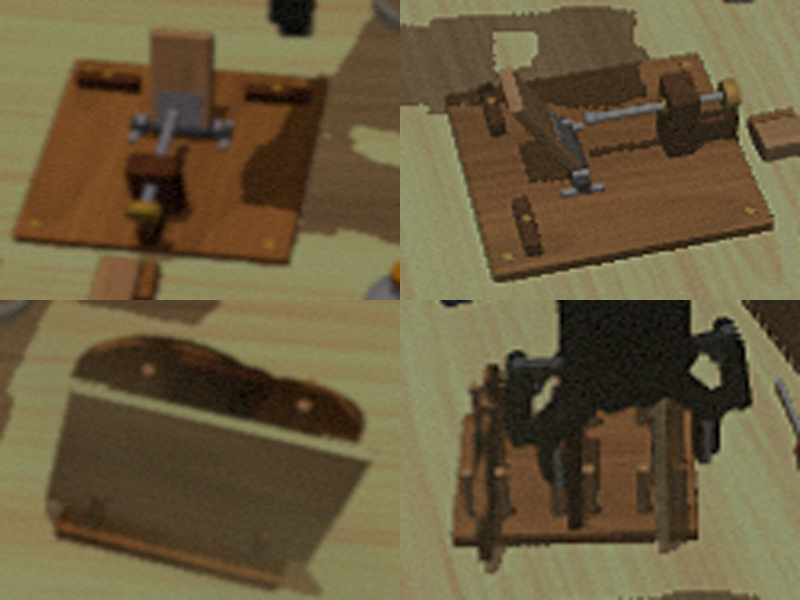

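Crop: board corners are visible in both views, the leg leans forward, and the post with screw stands behind it. In the rack the half template is in the front slot, the head template in the middle and the panel in the rear slot (plain back towards +x, so the drawing faces the robot).

```bash
cat > m2.py <<'E'
from h import *
for n,w in(("scene",(175,285,160,258)),("side",(212,330,178,268))):
    A=np.load(n+"0.npz");p,W=A["p"],A["W"];c=cam(n)
    hsv=cv2.cvtColor(p,cv2.COLOR_BGR2HSV).astype(int)
    m=np.zeros(p.shape[:2],np.uint8);m[w[2]:w[3],w[0]:w[1]]=1
    z=W[...,2]; m&=((hsv[...,1]>140)&(hsv[...,0]<16)&(z>.004)&(z<.024)).astype(np.uint8)
    m=cv2.morphologyEx(m,cv2.MORPH_OPEN,np.ones((3,3)))
    k,l,st,_=cv2.connectedComponentsWithStats(m);i=1+st[1:,4].argmax()
    ys,xs=np.where(l==i);print(n,len(xs),"hsv",np.median(hsv[l==i],0),"z",np.median(z[l==i]))
    q=onplane(c,np.c_[xs,ys],.015)[:,:2]*1000
    r=cv2.minAreaRect(q.astype(np.float32));print(r,cv2.boxPoints(r).round())
    # leg: plane fit on front/back face points
    L=W[w[2]:w[3],w[0]:w[1]].reshape(-1,3);L=L[(L[:,2]>.05)&(L[:,2]<.13)&(L[:,0]<.562-(L[:,2]-.045)*.3)&(L[:,0]>.5)&(abs(L[:,1]+.091)<.03)]
    print("leg n",len(L)); a=np.polyfit(L[:,2],L[:,0],1);print("x=a z+b",a,"elev",np.degrees(np.arctan2(1,-a[0])),"y",np.percentile(L[:,1],[3,50,97]))
    P=W[w[2]:w[3],w[0]:w[1]].reshape(-1,3);P=P[(P[:,2]>.086)&(P[:,2]<.1)&(P[:,0]>.6)];print("posttop",cv2.minAreaRect((P[:,:2]*1000).astype(np.float32)),np.median(P,0))
A=np.load("scene0.npz");W=A["W"][160:262,305:420].reshape(-1,3);Q=W[(W[:,2]>.05)&(W[:,2]<.185)&(W[:,0]>.6)]
for _ in range(6):
    M=np.c_[Q[:,1:],np.ones(len(Q))];a=np.linalg.lstsq(M,Q[:,0],rcond=None)[0];r=Q[:,0]-M@a;Q=Q[abs(r)<max(2*r.std(),.002)]
print("panel back x=%.4f y+%.4f z+%.4f"%tuple(a),r.std(),len(Q),"y",Q[:,1].min(),Q[:,1].max())
T=W[(W[:,2]>.18)];T=T[abs(T[:,0]-(a[0]*T[:,1]+a[1]*T[:,2]+a[2])+.005)<.012]
print("top z",np.percentile(T[:,2],[50,90,98]),"y",np.percentile(T[:,1],[.5,99.5]))
E
python3 m2.py
```

```text
scene 1805 hsv [ 14. 183. 105.] z 0.013504123913833372
((591.3163452148438, -45.86587142944336), (103.78638458251953, 218.6317901611328), 88.3617935180664) [[ 481.  -95.]
 [ 699. -101.]
 [ 702.    3.]
 [ 484.    9.]]
leg n 535
x=a z+b [-0.47613775  0.58055449] elev 64.53911777351526 y [-0.11280303 -0.09096809 -0.0685961 ]
posttop ((687.9889526367188, -17.401939392089844), (213.23631286621094, 31.99590492248535), 61.932762145996094) [ 0.64796372 -0.09407707  0.09141956]
side 122 hsv [ 14. 147. 113.] z 0.015425278561395816
((618.4131469726562, -137.41201782226562), (57.61482620239258, 29.277881622314453), 26.915788650512695) [[ 586. -137.]
 [ 599. -164.]
 [ 651. -137.]
 [ 637. -111.]]
leg n 298
x=a z+b [-0.4937176   0.57822352] elev 63.72363585077165 y [-0.11525932 -0.10413836 -0.07463095]
posttop ((643.58984375, -95.61505889892578), (35.799739837646484, 23.422700881958008), 86.6723861694336) [ 0.64260621 -0.09886872  0.09322906]
panel back x=0.2319 y+0.0044 z+0.5793 0.0009656383406953496 2222 y 0.1481380950766705 0.34328278272811596
top z [0.19259037 0.19624836 0.19733961] y [0.14968635 0.34272842]
```

Panel mid (0.632, 0.247), yaw about −13°, top at 0.196 m, 195 mm across y, all as expected. Easel origin is about (0.595, −0.093), yaw about −2°; leg at about 64°. I'll move in front of and above the easel for a close look.

Emit:
arm_command:
  turn:
    - [0, 0, 0]
    - [0, 0, 0]
    - [0, 0, 0]
    - [0, 0, 0]
    - [0, 0, 0]
  xyz:
    - [-0.5, -0.5, -0.4]
    - [-0.5, -0.5, -0.4]
    - [-0.5, -0.5, -0.2]
    - [-0.34, -0.3, 0]
    - [0, 0, 0]
  claw: [0, 0, 0, 0, 0]

```text
time_s: 0.6
position: [0.4587, -0.0934, 0.2816]
tool_rot: [[0.003, 1.0, -0.0], [1.0, -0.003, -0.0], [-0.0, -0.0, -1.0]]
ft_force: [-0.1, 0.5, -0.7]
grip_width: 0.0122
gripper_force: 0.0
```

```bash
python3 - <<'E'
from h import *
s=env.observe(); print(s["time_s"],s["ft_force"],s["position"],s["tool_rot"].__repr__(),s["grip_width"])
p,d,c=grab("wrist"); cv2.imwrite("pics/w1.png",p); np.savez("w1.npz",p=p,d=d,W=cloud(d,c),K=c[0],k=c[1],R=c[2],t=c[3]); print(-c[2].T@c[3],c[2][2])
E
```

```text
0.6 [-0.05680994  0.49688804 -0.73307593] [ 0.45866465 -0.09338648  0.28159069] array([[ 2.81136519e-03,  9.99996047e-01, -5.44635592e-05],
       [ 9.99995950e-01, -2.81138907e-03, -4.43545504e-04],
       [-4.43696868e-04, -5.32163702e-05, -9.99999900e-01]]) 0.012154961913663859
[ 0.45806703 -0.02004601  0.42345527] [-6.90677906e-04 -2.84456952e-01 -9.58688565e-01]
```

View pics/w1.png

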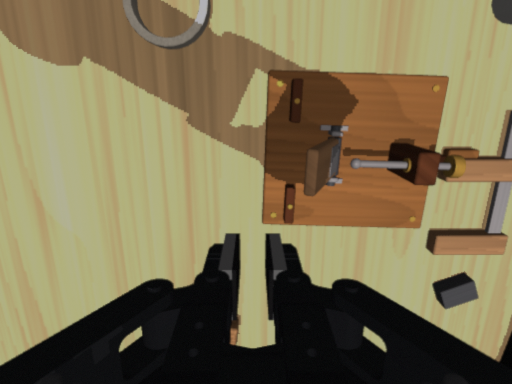

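Wrist view: board corners near (268,70), (447,77), (421,228), (263,224); ball tip at (356,163); leg end at (318,165); ledge blocks at (297,100) and (290,204).

```bash
cat > m3.py <<'E'
from h import *
A=np.load("w1.npz");c=(A["K"],float(A["k"]),A["R"],A["t"]);p=A["p"];W=A["W"]
h=cv2.cvtColor(p,cv2.COLOR_BGR2HSV).astype(int)
m=((h[...,1]>140)&(h[...,0]<17)).astype(np.uint8);m[:60]=0;m[232:]=0;m[:,:255]=0
m[:,452:]=0;m=cv2.morphologyEx(m,cv2.MORPH_OPEN,np.ones((5,5)))
n,l,st,_=cv2.connectedComponentsWithStats(m);i=1+st[1:,4].argmax()
print(st[i])
ct=max(cv2.findContours((l==i).astype(np.uint8),0,2)[0],key=cv2.contourArea)
q=onplane(c,ct.reshape(-1,2),.015)[:,:2]*1000
r=cv2.minAreaRect(q.astype(np.float32));print("board",r)
C=onplane(c,[(268,70),(447,77),(421,228),(263,224)],.015);print(C.round(4))
ang=np.mean([np.arctan2(*(C[1]-C[0])[1::-1]),np.arctan2(*(C[2]-C[3])[1::-1])]);mid=C.mean(0)
print("yaw",np.degrees(ang),"origin",mid[:2]+.005*np.array([np.cos(ang),np.sin(ang)]))
print("ball(z71)",onplane(c,[(356,163),(349,163)],.071))
print("blocks rear z34",onplane(c,[(302,82),(300,121),(296,186),(295,220)],.034))
print("leg depth pts",W[[145,165,185],[322,320,312]])
E
python3 m3.py
```

```text
[  263    71   189   157 23322]
board ((593.9628295898438, -91.48124694824219), (196.6310272216797, 240.0478057861328), 88.11054229736328)
[[ 0.477   0.0105  0.015 ]
 [ 0.6928  0.0025  0.015 ]
 [ 0.6902 -0.1939  0.015 ]
 [ 0.4724 -0.1873  0.015 ]]
yaw -1.9298767072948928 origin [ 0.5880956  -0.09222758]
ball(z71) [[ 0.57387669 -0.09137025  0.071     ]
 [ 0.56604217 -0.09135496  0.071     ]]
blocks rear z34 [[ 0.51538839 -0.00394129  0.034     ]
 [ 0.51481955 -0.0479326   0.034     ]
 [ 0.5129678  -0.12816475  0.034     ]
 [ 0.51334336 -0.17406866  0.034     ]]
leg depth pts [[ 0.52811678 -0.06681539  0.10107406]
 [ 0.52371719 -0.08382952  0.11766999]
 [ 0.51479138 -0.10085505  0.12893968]]
```

Emit:
arm_command:
  turn:
    - [0, 0, 0.35]
    - [0, 0, 0]
    - [0, 0, 0]
    - [0, 0, 0]
    - [0, 0, 0]
    - [0, 0, 0]
    - [0, 0, 0]
  xyz:
    - [0.11, 0, 0.6]
    - [0, 0, 0.8]
    - [0, 0, 0.8]
    - [0, 0, 0.8]
    - [0, 0.2, 0.4]
    - [0, 0.2, 0]
    - [0, 0, 0]
  claw: [0, 0, 0, 0, 0, 0, 0]

```text
time_s: 1.35
position: [0.4817, -0.0869, 0.1117]
tool_rot: [[0.03, 1.0, 0.001], [1.0, -0.03, -0.0], [-0.0, 0.001, -1.0]]
ft_force: [0.1, -0.6, -0.1]
grip_width: -0.0
gripper_force: 0.0
```

Emit:
arm_command:
  turn:
    - [0, 0, 0]
    - [0, 0, 0]
    - [0, 0, 0]
    - [0, 0, 0]
    - [0, 0, 0]
    - [0, 0, 0]
  xyz:
    - [0, 0.1, 0]
    - [0, 0.1, 0]
    - [0, 0.1, 0]
    - [0, 0.1, 0]
    - [0, 0.1, 0]
    - [0, 0, 0]
  claw: [0, 0, 0, 0, 0, 0]

```text
time_s: 1.95
position: [0.5056, -0.088, 0.1114]
tool_rot: [[0.03, 1.0, 0.001], [1.0, -0.03, -0.0], [-0.0, 0.001, -1.0]]
ft_force: [-0.5, 0.4, 0.2]
grip_width: 0.0002
gripper_force: 0.0
```

Emit:
arm_command:
  turn:
    - [0, 0, 0]
    - [0, 0, 0]
    - [0, 0, 0]
    - [0, 0, 0]
    - [0, 0, 0]
    - [0, 0, 0]
  xyz:
    - [0, 0.08, 0]
    - [0, 0.08, 0]
    - [0, 0.08, 0]
    - [0, 0.08, 0]
    - [0, 0.08, 0]
    - [0, 0, 0]
  claw: [0, 0, 0, 0, 0, 0]

```text
time_s: 2.55
position: [0.5255, -0.0885, 0.1112]
tool_rot: [[0.03, 1.0, 0.0], [1.0, -0.03, -0.0], [-0.0, 0.0, -1.0]]
ft_force: [-0.4, -0.3, 0.2]
grip_width: 0.0001
gripper_force: 0.0
```

```bash
python3 - <<'E'
from h import *
p,d,c=grab("side"); cv2.imwrite("pics/s2.png",cv2.resize(p[120:290,170:380],None,fx=3,fy=3,interpolation=2))
E
```

```text
(no output)
```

View pics/s2.png

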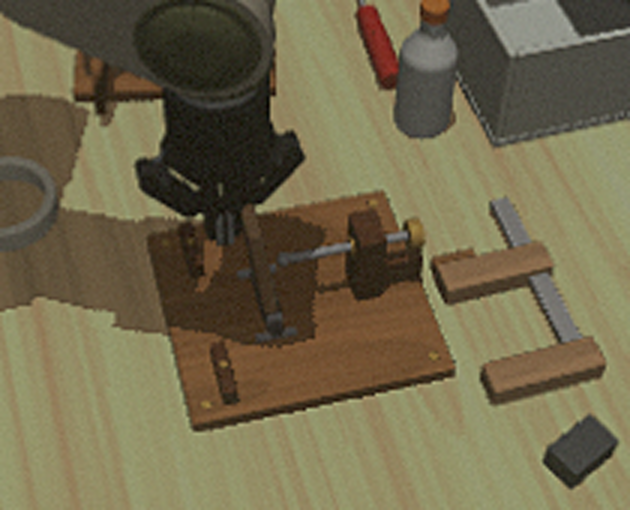

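The leg (252,215)–(275,325) moves with the finger; the ball at (283,258) is still about 10 mm behind it.

Emit:
arm_command:
  turn:
    - [0, 0, 0]
    - [0, 0, 0]
    - [0, 0, 0]
    - [0, 0, 0]
    - [0, 0, 0]
    - [0, 0, 0]
  xyz:
    - [0, 0.04, 0]
    - [0, 0.04, 0]
    - [0, 0.04, 0]
    - [0, 0.04, 0]
    - [0, 0.04, 0]
    - [0, 0, 0]
  claw: [0, 0, 0, 0, 0, 0]

```text
time_s: 3.2
position: [0.5352, -0.0888, 0.1113]
tool_rot: [[0.031, 1.0, 0.0], [1.0, -0.031, -0.0], [-0.0, 0.0, -1.0]]
ft_force: [-0.2, -0.4, 0.1]
grip_width: -0.0
gripper_force: 0.0
```

Emit:
arm_command:
  turn:
    - [0, 0, 0]
    - [0, 0, 0]
    - [0, 0, 0]
    - [0, 0, 0]
  xyz:
    - [0, 0.02, 0]
    - [0, 0.02, 0]
    - [0, 0.02, 0]
    - [0, 0, 0]
  claw: [0, 0, 0, 0]

```text
time_s: 3.6
position: [0.5381, -0.0889, 0.1113]
tool_rot: [[0.03, 1.0, 0.0], [1.0, -0.03, 0.0], [0.0, 0.0, -1.0]]
ft_force: [-1.2, 0.6, -0.1]
grip_width: 0.0
gripper_force: 0.0
```

Emit:
arm_command:
  turn:
    - [0, 0, 0]
    - [0, 0, 0]
    - [0, 0, 0]
    - [0, 0, 0]
  xyz:
    - [0, 0.02, 0]
    - [0, 0.02, 0]
    - [0, 0.02, 0]
    - [0, 0, 0]
  claw: [0, 0, 0, 0]

```text
time_s: 4.0
position: [0.5411, -0.089, 0.1113]
tool_rot: [[0.03, 1.0, 0.0], [1.0, -0.03, -0.0], [-0.0, 0.0, -1.0]]
ft_force: [0.1, 0.0, 0.5]
grip_width: -0.0
gripper_force: 0.0
```

Emit:
arm_command:
  turn:
    - [0, 0, 0]
    - [0, 0, 0]
    - [0, 0, 0]
  xyz:
    - [0, 0.02, 0]
    - [0, 0.02, 0]
    - [0, 0, 0]
  claw: [0, 0, 0]

```text
time_s: 4.3
position: [0.5431, -0.089, 0.1113]
tool_rot: [[0.031, 1.0, 0.0], [1.0, -0.031, -0.0], [-0.0, 0.0, -1.0]]
ft_force: [-0.3, -0.6, 0.7]
grip_width: -0.0004
gripper_force: 0.0
```

Emit:
arm_command:
  turn:
    - [0, 0, 0]
    - [0, 0, 0]
    - [0, 0, 0]
  xyz:
    - [0, 0.02, 0]
    - [0, 0.02, 0]
    - [0, 0, 0]
  claw: [0, 0, 0]

```text
time_s: 4.6
position: [0.5451, -0.0891, 0.1113]
tool_rot: [[0.031, 1.0, 0.0], [1.0, -0.031, -0.0], [-0.0, 0.0, -1.0]]
ft_force: [-0.1, 0.3, 1.1]
grip_width: 0.0004
gripper_force: 0.0
```

```bash
python3 - <<'E'
from h import *
p,d,c=grab("side"); cv2.imwrite("pics/s3.png",cv2.resize(p[170:250,220:320],None,fx=6,fy=6,interpolation=2))
E
```

```text
(no output)
```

View pics/s3.png

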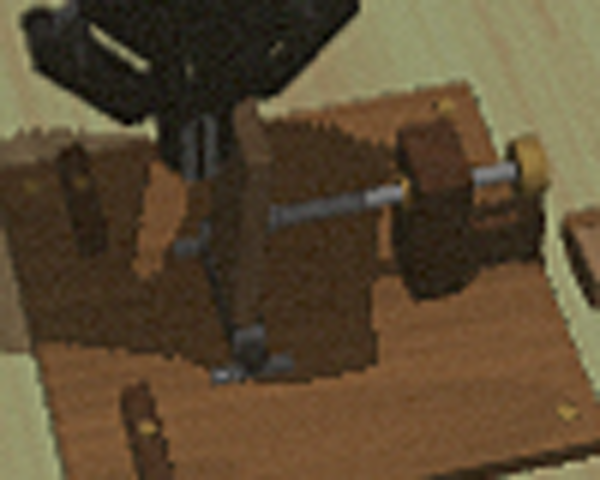

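The leg is about upright and the ball (275,215) all but meets its back. Fine steps now.

Emit:
arm_command:
  turn:
    - [0, 0, 0]
    - [0, 0, 0]
    - [0, 0, 0]
  xyz:
    - [0, 0.01, 0]
    - [0, 0.01, 0]
    - [0, 0, 0]
  claw: [0, 0, 0]

```text
time_s: 4.95
position: [0.546, -0.0891, 0.1113]
tool_rot: [[0.03, 1.0, -0.0], [1.0, -0.03, 0.0], [0.0, -0.0, -1.0]]
ft_force: [-0.5, 1.1, -0.0]
grip_width: 0.0001
gripper_force: 0.1
```

Emit:
arm_command:
  turn:
    - [0, 0, 0]
    - [0, 0, 0]
    - [0, 0, 0]
  xyz:
    - [0, 0.01, 0]
    - [0, 0.01, 0]
    - [0, 0, 0]
  claw: [0, 0, 0]

```text
time_s: 5.25
position: [0.5467, -0.0891, 0.1113]
tool_rot: [[0.031, 1.0, -0.001], [1.0, -0.031, 0.0], [0.0, -0.001, -1.0]]
ft_force: [-2.9, 0.6, 1.5]
grip_width: -0.0001
gripper_force: 1.3
```

Emit:
arm_command:
  turn:
    - [0, 0, 0]
    - [0, 0, 0]
    - [0, 0, 0]
  xyz:
    - [0, 0.01, 0]
    - [0, 0.01, 0]
    - [0, 0, 0]
  claw: [0, 0, 0]

```text
time_s: 5.55
position: [0.5473, -0.0891, 0.1113]
tool_rot: [[0.03, 1.0, -0.002], [1.0, -0.03, 0.0], [0.0, -0.002, -1.0]]
ft_force: [-6.3, -1.3, 2.8]
grip_width: -0.0
gripper_force: 2.9
```

Contact: about 3.5 N per mm. Raise to about 8.5 N and hold.

Emit:
arm_command:
  turn:
    - [0, 0, 0]
    - [0, 0, 0]
    - [0, 0, 0]
  xyz:
    - [0, 0.012, 0]
    - [0, 0, 0]
    - [0, 0, 0]
  claw: [0, 0, 0]

```text
time_s: 5.85
position: [0.5476, -0.0891, 0.1112]
tool_rot: [[0.03, 1.0, -0.002], [1.0, -0.03, 0.0], [0.0, -0.002, -1.0]]
ft_force: [-6.3, -1.6, 2.8]
grip_width: -0.0003
gripper_force: 3.7
```

Emit:
arm_command:
  turn:
    - [0, 0, 0]
    - [0, 0, 0]
    - [0, 0, 0]
    - [0, 0, 0]
    - [0, 0, 0]
    - [0, 0, 0]
    - [0, 0, 0]
  xyz:
    - [0, 0, 0]
    - [0, 0, 0]
    - [0, 0, 0]
    - [0, 0, 0]
    - [0, 0, 0]
    - [0, 0, 0]
    - [0, 0, 0]
  claw: [0, 0, 0, 0, 0, 0, 0]

```text
time_s: 6.55
position: [0.5476, -0.0891, 0.1113]
tool_rot: [[0.03, 1.0, -0.002], [1.0, -0.03, 0.0], [0.0, -0.002, -1.0]]
ft_force: [-6.8, -1.2, 3.9]
grip_width: -0.0004
gripper_force: 3.7
```

Emit:
arm_command:
  turn:
    - [0, 0, 0]
    - [0, 0, 0]
    - [0, 0, 0]
    - [0, 0, 0]
    - [0, 0, 0]
    - [0, 0, 0]
    - [0, 0, 0]
    - [0, 0, 0]
  xyz:
    - [0, 0.012, 0]
    - [0, 0, 0]
    - [0, 0, 0]
    - [0, 0, 0]
    - [0, 0, 0]
    - [0, 0, 0]
    - [0, 0, 0]
    - [0, 0, 0]
  claw: [0, 0, 0, 0, 0, 0, 0, 0]

```text
time_s: 7.35
position: [0.5478, -0.0891, 0.1112]
tool_rot: [[0.03, 1.0, -0.003], [1.0, -0.03, 0.0], [0.0, -0.003, -1.0]]
ft_force: [-8.8, -0.6, 4.2]
grip_width: 0.0001
gripper_force: 4.7
```

Seated with ~9 N held for 0.7 s. Retreat and verify.

Emit:
arm_command:
  turn:
    - [0, 0, 0]
    - [0, 0, 0]
    - [0, 0, 0]
    - [0, 0, 0]
    - [0, 0, 0]
    - [0, 0, 0]
    - [0, 0, 0]
  xyz:
    - [0, -0.1, 0]
    - [0, -0.5, 0]
    - [0, -0.6, 0]
    - [0, -0.4, -0.6]
    - [0, 0, -1]
    - [0, 0, -1]
    - [0, 0, -0.8]
  claw: [0, 0, 0, 0, 0, 0, 0]

```text
time_s: 8.05
position: [0.4694, -0.0868, 0.2845]
tool_rot: [[0.03, 1.0, 0.004], [1.0, -0.03, -0.001], [-0.001, 0.004, -1.0]]
ft_force: [0.9, -0.8, -0.7]
grip_width: 0.0001
gripper_force: 0.0
```

```bash
python3 - <<'E'
from h import *
s=env.observe(); print(s["position"],s["ft_force"])
for n in("wrist","scene"):
    p,d,c=grab(n);W=cloud(d,c).reshape(-1,3); np.savez(n+"2.npz",p=p,d=d)
    cv2.imwrite(f"pics/{n}2.png",p)
    q=(W-[.588,-.0922,0])@np.array([[np.cos(.0337),np.sin(.0337),0],[-np.sin(.0337),np.cos(.0337),0],[0,0,1]])
    q=q[(abs(q[:,1])<.021)&(q[:,0]>-.06)&(q[:,0]<.01)]
    for z in np.arange(.035,.15,.01):
        k=q[abs(q[:,2]-z)<.005]
        if len(k)>5: print(n,round(z,3),len(k),np.percentile(k[:,0],[5,50,95]).round(4),np.percentile(k[:,2],98).round(4))
E
```

```text
[ 0.46941352 -0.08678775  0.28452209] [ 0.88969776 -0.82720827 -0.70910485]
wrist 0.035 105 [-0.0363 -0.0345 -0.0339] 0.0398
wrist 0.045 82 [-0.0342 -0.0338 -0.0333] 0.0498
wrist 0.055 87 [-0.0335 -0.0331 -0.0327] 0.0597
wrist 0.065 95 [-0.033  -0.0325 -0.032 ] 0.0698
wrist 0.075 131 [-0.0323 -0.0317  0.0088] 0.0797
wrist 0.085 118 [-0.0316 -0.0311 -0.0306] 0.0899
wrist 0.095 116 [-0.031  -0.0305 -0.0299] 0.0997
wrist 0.105 126 [-0.0303 -0.0299 -0.0294] 0.1098
wrist 0.115 149 [-0.0298 -0.0293 -0.0286] 0.1199
wrist 0.125 157 [-0.0291 -0.0286 -0.0281] 0.1299
wrist 0.135 607 [-0.0282 -0.024  -0.0176] 0.1381
scene 0.035 25 [-0.0217 -0.019  -0.017 ] 0.0398
scene 0.045 21 [-0.0209 -0.0191 -0.0177] 0.0488
scene 0.055 22 [-0.0201 -0.018  -0.0162] 0.0596
scene 0.065 27 [-0.0195 -0.018  -0.0126] 0.0699
scene 0.075 56 [-0.0186 -0.0159  0.0065] 0.0797
scene 0.085 30 [-0.0193 -0.017  -0.0156] 0.0892
scene 0.095 34 [-0.018  -0.0161 -0.0144] 0.0999
scene 0.105 29 [-0.0175 -0.0157 -0.014 ] 0.1087
scene 0.115 34 [-0.0165 -0.0153 -0.0125] 0.1198
scene 0.125 38 [-0.0158 -0.0145 -0.013 ] 0.1297
scene 0.135 78 [-0.0241 -0.0178 -0.0134] 0.1393
```

Leg stands 3.7° back, firmly at rest: front face measured −0.035 at hinge height (expected −0.036), tip at easel (−28, 138) mm. Now to the rack for a look from above.

Emit:
arm_command:
  turn:
    - [0, 0, 0]
    - [0, 0, 0]
    - [0, 0, 0]
    - [0, 0, 0]
    - [0, 0, 0]
    - [0, 0, 0]
    - [0, 0, 0]
    - [0, 0, 0.76]
    - [0, 0, 0.76]
    - [0, 0, 0.76]
    - [0, 0, 0]
    - [0, 0, 0]
  xyz:
    - [0.88, 0.29, -0.39]
    - [0.88, 0.29, -0.39]
    - [0.88, 0.29, -0.39]
    - [0.88, 0.29, -0.39]
    - [0.88, 0.29, -0.39]
    - [0.88, 0.29, -0.39]
    - [0.88, 0.29, -0.39]
    - [0, 0, 0]
    - [0, 0, 0]
    - [0, 0, 0]
    - [0, 0, 0]
    - [0, 0, 0]
  claw: [44, 44, 44, 44, 44, 44, 44, 44, 44, 44, 44, 44]

```text
time_s: 9.35
position: [0.5797, 0.2164, 0.4164]
tool_rot: [[0.226, 0.974, -0.001], [0.974, -0.226, 0.0], [-0.0, -0.001, -1.0]]
ft_force: [-0.7, -0.7, -0.2]
grip_width: 0.044
gripper_force: 0.0
```

```bash
python3 - <<'E'
from h import *
p,d,c=grab("wrist"); cv2.imwrite("pics/w3.png",p); W=cloud(d,c); np.savez("w3.npz",p=p,d=d,W=W)
m=(W[...,2]>.188)&(W[...,2]<.205)&(W[...,1]>.12)
n,l,st,_=cv2.connectedComponentsWithStats(m.astype(np.uint8));i=1+st[1:,4].argmax();print(st[i])
ys,xs=np.where(l==i)
q=onplane(c,np.c_[xs,ys],.196)[:,:2]*1000; r=cv2.minAreaRect(q.astype(np.float32)); print(r)
q2=W[l==i];r2=cv2.minAreaRect((q2[:,:2]*1000).astype(np.float32));print(r2,np.median(q2,0))
E
```

```text
[ 283   28   18  183 1742]
((629.8388061523438, 247.8385772705078), (198.03955078125, 10.646814346313477), 76.39964294433594)
((630.3017578125, 247.6202392578125), (199.36070251464844, 10.305886268615723), 76.3526611328125) [0.63270391 0.25920595 0.19507951]
```

View pics/w3.png

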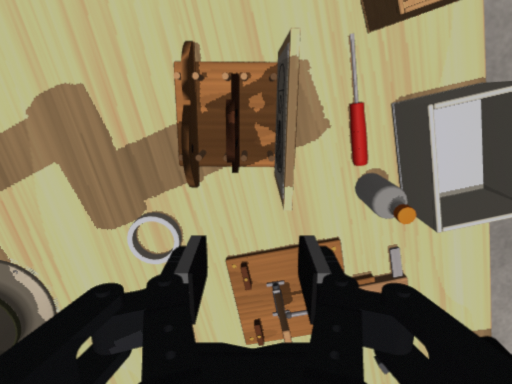

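Wrist view: panel top strip runs from (293,30) to (288,207), dark drawing face on its left (towards the robot). Centre (0.630, 0.2477), yaw −13.6°, 199 × 10 mm. Descend and grip.

Emit:
arm_command:
  turn:
    - [0, 0, 0]
    - [0, 0, 0]
    - [0, 0, 0.1]
    - [0, 0, 0]
    - [0, 0, 0]
    - [0, 0, 0]
    - [0, 0, 0]
    - [0, 0, 0]
    - [0, 0, 0]
    - [0, 0, 0]
    - [0, 0, 0]
  xyz:
    - [0.42, 0.42, 0]
    - [0.42, 0.42, 0]
    - [0, 0, 0]
    - [0, 0, 0.8]
    - [0, 0, 0.8]
    - [0, 0, 0.8]
    - [0, 0, 0.8]
    - [0, 0, 0.8]
    - [0, 0, 0.6]
    - [0, 0, 0.4]
    - [0, 0, 0]
  claw: [44, 44, 44, 44, 44, 44, 44, 44, 44, 44, 44]

```text
time_s: 10.5
position: [0.6283, 0.2472, 0.1644]
tool_rot: [[0.236, 0.972, -0.005], [0.972, -0.236, -0.001], [-0.002, -0.005, -1.0]]
ft_force: [0.0, -0.1, 1.4]
grip_width: 0.0438
gripper_force: 0.0
```

Emit:
arm_command:
  turn:
    - [0, 0, 0]
    - [0, 0, 0]
    - [0, 0, 0]
    - [0, 0, 0]
    - [0, 0, 0]
    - [0, 0, 0]
    - [0, 0, 0]
    - [0, 0, 0]
  xyz:
    - [0, 0, 0]
    - [0, 0, 0]
    - [0, 0, 0]
    - [0, 0, 0]
    - [0, 0, 0]
    - [0, 0, 0]
    - [0, 0, 0]
    - [0, 0, 0]
  claw: [5, 5, 5, 5, 5, 5, 5, 5]
  squeeze: 60

```text
time_s: 11.3
position: [0.6306, 0.2479, 0.1692]
tool_rot: [[0.236, 0.972, 0.004], [0.972, -0.236, 0.001], [0.002, 0.003, -1.0]]
ft_force: [0.3, -0.1, 6.1]
grip_width: 0.009
gripper_force: 60.1
```

Emit:
arm_command:
  turn:
    - [0, 0, 0]
    - [0, 0, 0]
    - [0, 0, 0]
    - [0, 0, 0]
    - [0, 0, 0]
    - [0, 0, 0]
    - [0, 0, 0]
    - [0, 0, 0]
  xyz:
    - [0, 0, -0.3]
    - [0, 0, -0.5]
    - [0, 0, -0.6]
    - [0, 0, -0.8]
    - [0, 0, -0.8]
    - [0, 0, -0.8]
    - [0, 0, -0.4]
    - [0, 0, 0]
  claw: [5, 5, 5, 5, 5, 5, 5, 5]

```text
time_s: 12.1
position: [0.6301, 0.2478, 0.3803]
tool_rot: [[0.236, 0.972, 0.006], [0.972, -0.236, 0.001], [0.003, 0.006, -1.0]]
ft_force: [0.3, 0.3, -3.4]
grip_width: 0.009
gripper_force: 58.8
```

```bash
python3 - <<'E'
from h import *
s=env.observe();P=np.array(s["position"]);R=np.array(s["tool_rot"])
for n in("scene","side"):
    p,d,c=grab(n);W=cloud(d,c); cv2.imwrite(f"pics/{n}4.png",p)
    q=(W.reshape(-1,3)-P)@R   # tool coords
    k=q[(abs(q[:,0])<.115)&(abs(q[:,1])<.012)&(q[:,2]>.03)&(q[:,2]<.17)]
    print(n,len(k),"x",np.percentile(k[:,0],[.5,99.5]),"y",np.percentile(k[:,1],[2,50,98]),"z",np.percentile(k[:,2],[1,99.5]))
    A=np.c_[k[:,0],k[:,2],np.ones(len(k))];print(np.linalg.lstsq(A,k[:,1],rcond=None)[0])
print(P,s["ft_force"],s["grip_width"])
E
```

```text
scene 3632 x [-0.09974844  0.09742616] y [0.00395052 0.0060927  0.00826741] z [0.03094925 0.15369789]
[-0.00047848  0.00081956  0.00603405]
side 197 x [-0.10652038  0.03499251] y [-0.00705529 -0.0015914   0.00367155] z [0.0316983  0.15460242]
[-0.067839   -0.01196624 -0.00728385]
[0.63011051 0.24780243 0.38033115] [ 0.26095926  0.29472784 -3.41684821] 0.00895982734574866
```

Panel hangs straight: bottom 153 mm below TCP, centred to 1 mm. Carry over the easel, then turn and lean.

Emit:
arm_command:
  turn:
    - [0, 0, 0]
    - [0, 0, 0]
    - [0, 0, 0]
    - [0, 0, 0]
    - [0, 0, 0]
    - [0, 0, 0]
    - [0, 0, 0]
    - [0, 0, 0]
    - [0, 0, 0]
    - [0, 0, 0]
  xyz:
    - [-0.4, 0.03, 0]
    - [-0.7, 0.03, 0]
    - [-0.9, 0.03, 0]
    - [-0.9, 0.03, 0]
    - [-0.9, 0.03, 0.1]
    - [-0.9, 0.03, 0.1]
    - [-0.9, 0.03, 0.1]
    - [-0.8, 0.03, 0.1]
    - [-0.5, 0.02, 0]
    - [0, 0, 0]
  claw: [5, 5, 5, 5, 5, 5, 5, 5, 5, 5]

```text
time_s: 13.2
position: [0.56, -0.0933, 0.3547]
tool_rot: [[0.24, 0.971, -0.004], [0.971, -0.24, 0.001], [-0.0, -0.004, -1.0]]
ft_force: [-0.0, 0.6, -2.8]
grip_width: 0.0085
gripper_force: 58.7
```

Emit:
arm_command:
  turn:
    - [0, 0, -0.5]
    - [0, 0, -0.6]
    - [0, 0, -0.6]
    - [0, 0, -0.64]
    - [0.5, 0, 0]
    - [0.8, 0, 0]
    - [0.8, 0, 0]
    - [0.6, 0, 0]
    - [0.3, 0, 0]
    - [0, 0, 0]
    - [0, 0, 0]
    - [0, 0, 0]
  xyz:
    - [0, 0, 0]
    - [0, 0, 0]
    - [0, 0, 0]
    - [0, 0, 0]
    - [0, 0, 0]
    - [0, 0, 0]
    - [0, 0, 0]
    - [0, 0, 0]
    - [0, 0, 0]
    - [0, 0, 0]
    - [0, 0, 0]
    - [0, 0, 0]
  claw: [5, 5, 5, 5, 5, 5, 5, 5, 5, 5, 5, 5]

```text
time_s: 14.4
position: [0.5609, -0.0902, 0.357]
tool_rot: [[0.034, 0.965, -0.258], [0.999, -0.032, 0.009], [0.0, -0.259, -0.966]]
ft_force: [0.2, 0.7, -1.8]
grip_width: 0.0089
gripper_force: 58.7
```

```bash
cat > st.py <<'E'
from h import *
s=env.observe();P=np.array(s["position"]);R=np.array(s["tool_rot"])
u=-R[:,2];y=np.degrees(np.arctan2(-R[0,0],R[1,0]));print(s["time_s"],"P",P.round(4),"yaw",y.round(2),"lean",np.degrees(np.arcsin(R[2,1]*-1)).round(2),"roll",np.degrees(np.arcsin(R[2,0])).round(2),"f",np.round(s["ft_force"],1))
for T in([.5615,-.0903,.224],[.5615,-.0903,.166]): print("to",T,"tool units",((np.array(T)-P)@R/.05).round(3))
E
python3 st.py
```

```text
14.4 P [ 0.5609 -0.0902  0.357 ] yaw -1.93 lean 14.98 roll 0.01 f [ 0.2  0.7 -1.8]
to [0.5615, -0.0903, 0.224] tool units [-1.000e-03  6.990e-01  2.566e+00]
to [0.5615, -0.0903, 0.166] tool units [-1.000e-03  9.990e-01  3.687e+00]
```

Emit:
arm_command:
  turn:
    - [0, 0, 0]
    - [0, 0, 0]
    - [0, 0, 0]
    - [0, 0, 0]
    - [0, 0, 0]
    - [0, 0, 0]
  xyz:
    - [0, 0.14, 0.5]
    - [0, 0.175, 0.64]
    - [0, 0.21, 0.78]
    - [0, 0.175, 0.64]
    - [0, 0, 0]
    - [0, 0, 0]
  claw: [5, 5, 5, 5, 5, 5]

```text
time_s: 15.0
position: [0.562, -0.0907, 0.2257]
tool_rot: [[0.034, 0.966, -0.258], [0.999, -0.033, 0.008], [-0.0, -0.258, -0.966]]
ft_force: [-0.2, -0.7, -0.7]
grip_width: 0.0088
gripper_force: 59.1
```

```bash
python3 st.py; python3 - <<'E'
from h import *
s=env.observe();P=np.array(s["position"]);R=np.array(s["tool_rot"])
for n in("scene","side"):
    p,d,c=grab(n);W=cloud(d,c); cv2.imwrite(f"pics/{n}5.png",p)
    q=(W.reshape(-1,3)-P)@R
    k=q[(abs(q[:,0])<.115)&(abs(q[:,1])<.015)&(q[:,2]>.03)&(q[:,2]<.17)]
    print(n,len(k),"x",np.percentile(k[:,0],[.5,99.5]).round(4),"y",np.percentile(k[:,1],[2,50,98]).round(4),"z",np.percentile(k[:,2],[1,99.5]).round(4))
a=cv2.imread("pics/scene5.png")[120:270,150:320];b=cv2.imread("pics/side5.png")[140:290,190:360]
cv2.imwrite("pics/v5.png",np.hstack([cv2.resize(x,(400,353),interpolation=2) for x in(a,b)]))
E
```

```text
15.0 P [ 0.562  -0.0907  0.2257] yaw -1.95 lean 14.94 roll -0.02 f [-0.2 -0.7 -0.7]
to [0.5615, -0.0903, 0.224] tool units [ 0.008 -0.001  0.035]
to [0.5615, -0.0903, 0.166] tool units [0.008 0.298 1.156]
scene 1267 x [-0.0997  0.0986] y [0.0052 0.007  0.0084] z [0.0308 0.1535]
side 1575 x [-0.1025  0.0971] y [-0.0066 -0.0053  0.0027] z [0.0312 0.1507]
```

View pics/v5.png

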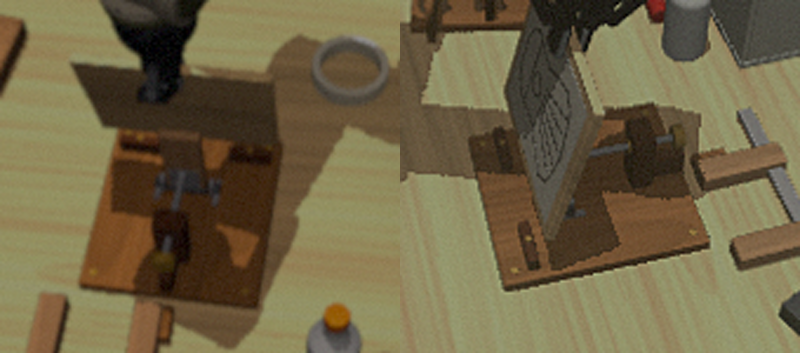

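Left: panel back behind the blocks and before the leg. Right: drawing to the front, panel above the ledge line and clear of the leg. Lower.

Emit:
arm_command:
  turn:
    - [0, 0, 0]
    - [0, 0, 0]
    - [0, 0, 0]
    - [0, 0, 0]
    - [0, 0, 0]
    - [0, 0, 0]
  xyz:
    - [0, 0.09, 0.34]
    - [0, 0.09, 0.34]
    - [0, 0.06, 0.22]
    - [0, 0.04, 0.15]
    - [0, 0, 0]
    - [0, 0, 0]
  claw: [5, 5, 5, 5, 5, 5]

```text
time_s: 15.7
position: [0.5621, -0.0907, 0.1709]
tool_rot: [[0.034, 0.966, -0.257], [0.999, -0.033, 0.008], [-0.0, -0.258, -0.966]]
ft_force: [0.6, -0.1, -2.8]
grip_width: 0.0088
gripper_force: 59.1
```

```bash
python3 st.py
```

```text
15.7 P [ 0.5621 -0.0907  0.1709] yaw -1.95 lean 14.93 roll -0.03 f [ 0.6 -0.1 -2.8]
to [0.5615, -0.0903, 0.224] tool units [ 0.008 -0.285 -1.023]
to [0.5615, -0.0903, 0.166] tool units [0.009 0.013 0.098]
```

Emit:
arm_command:
  turn:
    - [0, 0, 0]
    - [0, 0, 0]
    - [0, 0, 0]
    - [0, 0, 0]
    - [0, 0, 0]
    - [0, 0, 0]
  xyz:
    - [0.005, 0.01, 0.04]
    - [0, 0.01, 0.03]
    - [0, 0.005, 0.02]
    - [0, 0.005, 0.02]
    - [0, 0, 0]
    - [0, 0, 0]
  claw: [5, 5, 5, 5, 5, 5]

```text
time_s: 16.3
position: [0.5618, -0.0904, 0.1644]
tool_rot: [[0.034, 0.965, -0.259], [0.999, -0.033, 0.009], [0.0, -0.259, -0.966]]
ft_force: [0.3, -0.6, -2.1]
grip_width: 0.0095
gripper_force: 59.2
```

Emit:
arm_command:
  turn:
    - [0, 0, 0]
    - [0, 0, 0]
    - [0, 0, 0]
  xyz:
    - [0, 0.005, 0.02]
    - [0, 0, 0]
    - [0, 0, 0]
  claw: [5, 5, 5]

```text
time_s: 16.6
position: [0.5621, -0.0905, 0.1641]
tool_rot: [[0.034, 0.966, -0.257], [0.999, -0.033, 0.008], [-0.001, -0.257, -0.966]]
ft_force: [0.5, -0.0, 5.5]
grip_width: 0.0088
gripper_force: 60.2
```

Lower edge bears on the board. Tip gently back about it until the leg is felt.

Emit:
arm_command:
  turn:
    - [0.06, 0, 0]
    - [0.06, 0, 0]
    - [0, 0, 0]
    - [0, 0, 0]
  xyz:
    - [0, 0.016, -0.005]
    - [0, 0.016, -0.005]
    - [0, 0, 0]
    - [0, 0, 0]
  claw: [5, 5, 5, 5]

```text
time_s: 17.0
position: [0.5635, -0.0905, 0.1638]
tool_rot: [[0.034, 0.963, -0.269], [0.999, -0.033, 0.009], [-0.0, -0.269, -0.963]]
ft_force: [0.0, -0.4, 6.3]
grip_width: 0.0089
gripper_force: 60.4
```

```bash
python3 st.py; python3 - <<'E'
from h import *
y=.0337;E=np.array([[np.cos(y),np.sin(y),0],[-np.sin(y),np.cos(y),0],[0,0,1]])
p,d,c=grab("scene");W=cloud(d,c).reshape(-1,3);q=(W-[.588,-.0922,0])@E
k=q[(abs(q[:,1])<.095)&(abs(q[:,1])>.03)&(q[:,2]>.05)&(q[:,2]<.15)&(q[:,0]<-.01)&(q[:,0]>-.08)]
a=np.polyfit(k[:,2],k[:,0],1);print("back face at z15, z138:",np.polyval(a,[.015,.138]).round(4),"lean",np.degrees(np.arctan(a[0])))
k=q[(abs(q[:,1])<.13)&(q[:,2]>.06)&(q[:,2]<.15)&(q[:,0]<-.01)&(q[:,0]>-.08)];print("y",np.percentile(k[:,1],[.5,99.5]))
E
```

```text
17.0 P [ 0.5635 -0.0905  0.1638] yaw -1.95 lean 15.61 roll -0.02 f [ 0.  -0.4  6.3]
to [0.5615, -0.0903, 0.224] tool units [ 0.003 -0.363 -1.15 ]
to [0.5615, -0.0903, 0.166] tool units [ 0.003 -0.051 -0.032]
back face at z15, z138: [-0.0587 -0.0246] lean 15.47752179875347
y [-0.09928008  0.0995932 ]
```

Emit:
arm_command:
  turn:
    - [0.06, 0, 0]
    - [0, 0, 0]
    - [0, 0, 0]
  xyz:
    - [0, 0.016, -0.01]
    - [0, 0, 0]
    - [0, 0, 0]
  claw: [5, 5, 5]

```text
time_s: 17.35
position: [0.5639, -0.0904, 0.1635]
tool_rot: [[0.034, 0.961, -0.275], [0.999, -0.033, 0.01], [0.0, -0.276, -0.961]]
ft_force: [-3.8, -1.6, 3.6]
grip_width: 0.0091
gripper_force: 59.8
```

Emit:
arm_command:
  turn:
    - [0.06, 0, 0]
    - [0, 0, 0]
    - [0, 0, 0]
  xyz:
    - [0, 0.016, -0.01]
    - [0, 0, 0]
    - [0, 0, 0]
  claw: [5, 5, 5]

```text
time_s: 17.65
position: [0.5645, -0.0904, 0.1634]
tool_rot: [[0.034, 0.959, -0.282], [0.999, -0.033, 0.01], [0.0, -0.282, -0.959]]
ft_force: [-4.6, 0.1, 0.5]
grip_width: 0.0086
gripper_force: 59.4
```

Leg contact felt (~4.6 N). Release and withdraw along the tool.

Emit:
arm_command:
  turn:
    - [0, 0, 0]
    - [0, 0, 0]
    - [0, 0, 0]
    - [0, 0, 0]
    - [0, 0, 0]
    - [0, 0, 0]
  xyz:
    - [0, 0, 0]
    - [0, 0, 0]
    - [0, 0, 0]
    - [0, 0, 0]
    - [0, 0, 0]
    - [0, 0, 0]
  claw: [12, 16, 24, 34, 34, 34]

```text
time_s: 18.25
position: [0.5653, -0.0905, 0.164]
tool_rot: [[0.034, 0.96, -0.279], [0.999, -0.033, 0.009], [-0.0, -0.279, -0.96]]
ft_force: [0.2, 0.0, -1.1]
grip_width: 0.034
gripper_force: 0.0
```

Emit:
arm_command:
  turn:
    - [0, 0, 0]
    - [0, 0, 0]
    - [0, 0, 0]
    - [0, 0, 0]
    - [0, 0, 0]
    - [0, 0, 0]
    - [0, 0, 0]
  xyz:
    - [0, 0, -0.2]
    - [0, 0, -0.4]
    - [0, 0, -0.6]
    - [0, 0, -0.7]
    - [0, 0, -0.7]
    - [0, 0, 0]
    - [0, 0, 0]
  claw: [34, 34, 34, 34, 34, 34, 34]

```text
time_s: 18.95
position: [0.6017, -0.0917, 0.2893]
tool_rot: [[0.034, 0.96, -0.278], [0.999, -0.033, 0.009], [-0.0, -0.278, -0.961]]
ft_force: [0.2, -0.6, -0.6]
grip_width: 0.0339
gripper_force: 0.0
```

```bash
python3 st.py; python3 - <<'E'
from h import *
y=.0337;E=np.array([[np.cos(y),np.sin(y),0],[-np.sin(y),np.cos(y),0],[0,0,1]])
p,d,c=grab("scene");W=cloud(d,c).reshape(-1,3);q=(W-[.588,-.0922,0])@E
k=q[(abs(q[:,1])<.095)&(abs(q[:,1])>.03)&(q[:,2]>.05)&(q[:,2]<.15)&(q[:,0]<-.01)&(q[:,0]>-.08)]
a=np.polyfit(k[:,2],k[:,0],1);print("back face at z15, z138:",np.polyval(a,[.015,.138]).round(4),"lean",np.degrees(np.arctan(a[0])))
k=q[(abs(q[:,1])<.13)&(q[:,2]>.06)&(q[:,2]<.15)&(q[:,0]<-.01)&(q[:,0]>-.08)];print("y",np.percentile(k[:,1],[.5,99.5]))
b=imaging.get_image("side")[0]
cv2.imwrite("pics/v6.png",np.hstack([cv2.resize(x,(400,353),interpolation=2) for x in(p[120:270,150:320],b[140:290,190:360])]))
E
```

```text
18.95 P [ 0.6017 -0.0917  0.2893] yaw -1.94 lean 16.12 roll -0.02 f [ 0.2 -0.6 -0.6]
to [0.5615, -0.0903, 0.224] tool units [ 1.000e-03 -4.090e-01  1.478e+00]
to [0.5615, -0.0903, 0.166] tool units [ 1.000e-03 -8.700e-02  2.593e+00]
back face at z15, z138: [-0.062  -0.0251] lean 16.696468180817998
y [-0.09866018  0.09966076]
```

View pics/v6.png

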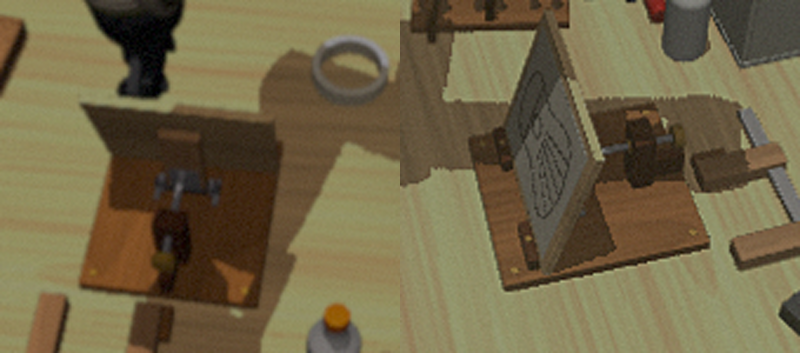

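The panel stands behind the blocks, centred within 1 mm. It leans 16.7° on the leg, drawing to the front, with the gripper clear. Handing in.

```bash
python3 -c "
from rig import env
print(env.close_job())"
```

```text
the job is handed in; nothing more can be done
None
```

The leg was pushed onto its stop screw with about 9 N, and the panel now stands centred within 1 mm behind the ledge blocks, drawing to the front, leaning back on the leg and released; the job is handed in at about 19 s, with no verdict returned.

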